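# Start the cup steriliser: shut the shell, hold the dial at the third click

## Task

Shut the upper half of the white cup steriliser over the cup so that the two shell halves meet edge to edge all round. Then take the spring-return dial on the grey control pod, turn it clockwise from its home stop to the third click without running on to the fourth, and finish with the gripper still holding the dial there: let go and it springs back. Leave the other tea things where they stand.

Things in the scene. Friction and masses are not known exactly. Their poses are not given: they have to be found in the camera images.
- shell: Lower half of the cup steriliser, a fixed white open-topped box 150 (x) by 170 (y) by 70 mm high, walls 7 mm. Origin: centre of its underside, on the table; its own x points to the hinge side (away from the robot), y along the hinge, z up. It stands left or right of the pod, at any yaw within 0.35 rad. A porcelain cup with a red rim (72 mm wide, 58 mm tall) stands in it.
- lid (a joint): Hinge angle of the upper shell half, rad: 0 = shut, the two edges together; grows as it opens upward (1.7 at most). Starts 0.9 to 1.35. A friction hinge: the half stays where it is left and takes up to about 1.5 N at its free edge to close (0.16 Nm hinge friction, mass about 160 g); it can simply be pushed over and down with closed fingers against its outer face.
- lid_hinge (a point): Centre of the hinge line, on the upper half, at the rear (+x of the shell) top edge of the lower half, 70 mm above the table. Its y axis runs along the hinge. Its axes turn with the upper half: the half reaches from here 150 mm along its -x, 85 mm either way along y, and its flat outer face lies 45 mm along its +z.
- lid_edge (a point): Middle of the free edge of the outer face of the upper half: 150 mm along -x and 45 mm along +z from lid_hinge, same axes. When shut it is at the robot-side top edge, 115 mm above the table. A thumb tab 50 mm wide and 8 mm thick sticks out 19 mm along -x from the free side, centred 6 mm above the half's lower edge (39 mm below this point when shut).
- pod: Fixed grey control pod with the dial on top, a box 130 (x) by 120 (y) by 50 mm high. Origin: centre of its underside, on the table; yaw within 0.5 rad. Small black tick marks round the dial show the home stop (towards -x of the pod) and clicks one to five, clockwise.
- dial (a joint): Angle of the dial, rad: 0 = home stop, grows clockwise seen from above. Clicks (detents) every 0.40 rad, so the third is at 1.20, the fourth at 1.60; the end stop is at 2.1. A spring always pulls it home (0.06 Nm at home, 0.10 Nm at the third click) and is stronger than the detents: each click adds a ripple of 0.04 Nm, the resistance being highest 0.1 rad past a click and lowest 0.1 rad before the next. Let go, it returns to 0.
- dial_grip (a point): On the dial's vertical axis, at the height to grip, 81 mm above the table. The dial is an aluminium bar grip 56 mm long (its own x; the end with the black line, -x, is the pointer), 14 mm thick (y), from 58 to 94 mm above the table, standing on a round skirt 64 mm across whose top is at 58 mm. Axes turn with the dial.
- teapot: Green enamel teapot, body 128 mm wide, 122 mm tall, spout and handle along its y; origin centre of underside. Leave alone.
- strainer: Stainless strainer, bowl 76 mm wide, 30 mm tall, handle reaching 150 mm along its +y at rim height; origin centre of underside. Leave alone.
- cup_stack: Three nested porcelain cups with red rims, 72 mm wide, 94 mm tall together; origin centre of underside. Leave alone.
- sugar_tub: Plastic sugar tub, 96 mm wide, 97 mm tall, press-button lid; origin centre of underside. Leave alone.
- tea_tin: Round tea tin, 68 mm wide, 85 mm tall; origin centre of underside. Leave alone.
- spoon: Steel spoon 150 mm long along its x, lying flat behind the apparatus; origin under its middle. Leave alone.
Mind the look-alikes: they are no part of the job. Leave any brown look-alike of the pod alone.

How it is judged:
On the way, in this order (a step that is already met when the one before it is completed fails the run):
1. the shell is shut edge to edge while the dial is still at home (value of joint lid below 0.035 rad and value of joint dial below 0.2 rad), for 0.2 s.
2. the dial is held by the fingers at the third click, the shell still shut (value of joint lid below 0.035 rad and value of joint dial between 1.08 and 1.32 rad and contact force between the fingers and pod above 1 N), for 0.3 s.
At the end, for the whole second after the job is handed in: The fingers hold the dial (contact force over 1 N) at rest within 0.12 rad of the third click (1.20 rad), and the upper shell half is shut to within 0.035 rad (all of step 2 and velocity of joint dial between -0.1 and 0.1 rad/s); the arm keeps its last pose, push and grip.
It fails at once if the dial runs on towards the fourth click (past 1.42 rad) (value of joint dial above 1.42 rad).
It fails at once if another tea thing is moved by more than 30 mm (distance of any of teapot, strainer, cup_stack, sugar_tub, tea_tin, spoon from where it was at the start of the episode above 0.03 m).
It also fails if it takes over 58 s, if anything falls off the work surface, if the arm or the gripper's body presses on something with over 40 N, if the wrist force passes 120 N, or if a joint passes its speed limit or range.

## Robot

A 6-joint arm with a two-finger parallel gripper is mounted at the origin on the work surface. World frame = base frame: x ahead of the robot, y to its left, z up, the work surface at z = 0. Lengths are in m, angles in rad, forces in N, time in s.
With the tool pointing down it reaches from about 0.375 to 0.925 m from the base axis. Payload 5.7 kg.
Tool frame: the origin (TCP) lies midway between the tips of the shut fingers; the grasp point (between the pads) lies 19 mm behind it; z points along the fingers, y is the line along which they close (so a half turn about z gives the same grasp; the last joint's range is limited). The gripper opens to 88 mm and grips with 3 to 60 N. Pads are 20 mm wide; open, the fingers measure 115 mm over their backs; the gripper's body (75 mm by 178 mm) begins 61 mm behind the grasp point.
Start: joints at [1.034, 0.359, 1.51, -0, 1.272, -0.115], TCP at [0.246, 0.547, 0.223] pointing down, gripper open.
Joint ranges: [-2.97, 2.97], [-1.01, 2.36], [0.21, 2.38], [-0.96, 4.11], [0.2, 2.71], [-2.98, 2.98]. Speed limits (rad/s): [2.39, 2.39, 3.14, 3.14, 3.14, 3.14].

## Interface

Orientations are given as a unit quaternion [x, y, z, w].
In Python, from bench import move_ptp, servo_line, goto_joints, move_gripper, sleep, inverse_kinematics, capture, PlanningError, close_job, spot_in, silhouettes, current_clock, current_joint_pos, current_qvel, current_joint_torque, current_position, current_orientation, current_force, current_torque, current_finger_gap, current_grip_force gives the robot as it stands. Calls block until the motion is done:
- move_ptp(position, orientation): joint-space move of the TCP to a pose.
- servo_line(position, orientation=None, rate=0.15, contact_N=None): straight line of the TCP; orientation=None keeps the orientation; rate is the mean speed in m/s. With contact_N (N) it stops when the force on the tool has changed by that much, and returns True; else False.
- goto_joints(angles): joint-space move.
- move_gripper(opening): finger opening in m; the grip force is fixed at half the most; returns when the fingers have stopped.
- sleep(seconds).
- inverse_kinematics(position, orientation): joint angles nearest the present ones, or None.
- capture(name): name is "side" or "top" or "wrist"; returns a dict with "image" (400x640x3 uint8, blue, green, red), "range_z" (400x640 float32, m along the optical axis (not along the pixel's ray), 0 where there is no reading), "intrinsics" (3x3 intrinsics, pixels), "k1" (the pictures are not rectified: a ray, as slopes to the right and down, at radius r is drawn at 1 + k1 r^2 times it, then the intrinsics apply), "R" (3x3) and "t" (3): a world point X has camera coordinates R X + t. Camera axes: x right, y down, z forward; pixel columns grow to the right and rows downward; lengths in m; the calibration is good to about 2 mm. A picture is of the moment at which its call begins.
A pose or a line that the arm cannot do raises PlanningError and nothing moves.
- close_job(): hands the job in; it is judged then, once.
Trained networks look in the newest picture that a camera, given by its name, has taken for a name from the list of things; names that differ only in an ending like _2 or _b are one class to them, and where a whole thing is asked for, a point or a joint stands for the part that bears it (a point fixed in the world has none). Each returns a list of dicts, best first, with "conf" (0 to 1); they miss things now and then, are a little off and sometimes report something else, mostly with a low value. They report only what shows in the picture. A call takes as long as a camera call. They do not tell look-alikes from the thing itself.
- spot_in(camera, query): "xy" ([column, row] in pixels, amid what is visible of it).
- silhouettes(camera, query): "region" (400x640 bool, what is visible of it) and "xy" ([column, row] in pixels, amid what is visible of it).
Readings, each from a call of its own:
- current_clock(): time.
- current_joint_pos(): joint angles.
- current_qvel(): joint speeds.
- current_joint_torque(): joint torques, N m.
- current_position(): TCP position.
- current_orientation(): TCP orientation.
- current_force(): force on the tool from outside, world axes, zero at the start.
- current_torque(): the same for the moment, N m.
- current_finger_gap(): finger opening in m.
- current_grip_force(): force on a finger pad.
Only numpy, scipy, OpenCV 4.12 (cv2) and the standard library are available. Lean on these libraries where they do the work, as an engineer would, in place of code of your own. Each camera call takes 0.05 s, during which the arm holds its last target. There are 200 camera calls.

## Working session

There is one attempt and no reset: what is moved stays moved. The work goes in short steps, each a Python script; the robot and the scene stay as the last script left them, time stands still between calls to the robot, and variables do not carry over. Pictures are saved under pics/ and viewed, at most 10 in all, crops included, and the job is handed in when it is done.

```bash
ls; mkdir -p pics; cat > h.py <<'E'
import numpy as np, cv2
from bench import *
def cloud(c):
    K=np.array(c["intrinsics"]);z=c["range_z"];h,w=z.shape
    v,u=np.mgrid[:h,:w]
    xd=(u-K[0,2])/K[0,0];yd=(v-K[1,2])/K[1,1]
    x,y=xd.copy(),yd.copy()
    for _ in range(8):
        f=1+c["k1"]*(x*x+y*y);x=xd/f;y=yd/f
    P=np.stack([x*z,y*z,z],-1)
    W=(P-np.array(c["t"]))@np.array(c["R"])
    W[z<=0]=np.nan
    return W
E
python3 - <<'E'
from h import *
for n in("top","side"):
    c=capture(n);cv2.imwrite(f"pics/{n}0.png",c["image"]);W=cloud(c);np.save(f"{n}0.npy",W)
    for q in("shell","lid","pod","dial","teapot","strainer","cup_stack","sugar_tub","tea_tin","spoon"):
        for s in silhouettes(n,q)[:3]:
            p=W[s["region"]];p=p[~np.isnan(p[:,0])]
            if len(p):print(n,q,round(s["conf"],2),np.round(s["xy"]),np.round(np.median(p,0),3),np.round(np.percentile(p,2,axis=0),3),np.round(np.percentile(p,98,axis=0),3))
print(current_clock())
E
```

```text
pics
top shell 0.85 [372. 211.] [ 0.502 -0.128  0.072] [ 0.398 -0.221  0.003] [ 0.588 -0.042  0.226]
top lid 0.88 [375. 196.] [ 0.529 -0.146  0.213] [ 0.484 -0.227  0.098] [ 0.597 -0.066  0.228]
top pod 0.7 [263. 159.] [0.691 0.192 0.05 ] [0.624 0.127 0.008] [0.767 0.265 0.095]
top pod 0.64 [284. 216.] [0.498 0.135 0.051] [0.434 0.075 0.022] [0.565 0.2   0.095]
top pod 0.52 [279. 216.] [0.501 0.136 0.06 ] [0.475 0.112 0.054] [0.526 0.166 0.097]
top dial 0.7 [279. 219.] [0.5   0.136 0.06 ] [0.474 0.113 0.054] [0.526 0.166 0.097]
top dial 0.65 [263. 158.] [0.695 0.194 0.06 ] [0.669 0.17  0.051] [0.725 0.229 0.098]
top teapot 0.83 [179. 185.] [0.597 0.447 0.085] [0.545 0.384 0.04 ] [0.653 0.55  0.109]
top strainer 0.58 [456. 253.] [ 0.376 -0.422  0.011] [ 0.337 -0.455 -0.001] [ 0.494 -0.35   0.033]
top cup_stack 0.65 [189. 245.] [0.422 0.43  0.065] [0.391 0.382 0.003] [0.452 0.449 0.099]
top sugar_tub 0.87 [459. 177.] [ 0.605 -0.421  0.092] [ 0.565 -0.473  0.01 ] [ 0.65  -0.386  0.098]
top tea_tin 0.68 [315. 137.] [0.745 0.011 0.083] [ 0.723 -0.02   0.015] [0.783 0.04  0.089]
top tea_ti
[... 992 characters left out ...]
.348  0.031]
side strainer 0.52 [351. 222.] [ 0.524 -0.196  0.204] [ 0.484 -0.242  0.018] [ 0.606 -0.065  0.225]
side cup_stack 0.78 [235. 142.] [0.419 0.394 0.068] [0.388 0.378 0.006] [0.452 0.448 0.094]
side sugar_tub 0.86 [432. 317.] [ 0.597 -0.446  0.09 ] [ 0.567 -0.479  0.004] [ 0.652 -0.394  0.097]
side sugar_tub 0.57 [416. 255.] [ 0.714 -0.239  0.011] [ 0.677 -0.256 -0.001] [ 0.813 -0.218  0.02 ]
side tea_tin 0.79 [382. 187.] [ 0.747 -0.008  0.061] [ 0.725 -0.026 -0.001] [0.788 0.043 0.086]
side spoon 0.56 [416. 256.] [ 0.714 -0.239  0.011] [ 0.673 -0.259 -0.001] [ 0.81  -0.217  0.02 ]
side spoon 0.51 [431. 318.] [ 0.597 -0.446  0.09 ] [ 0.567 -0.479  0.007] [ 0.65  -0.395  0.097]
1.1
```

```bash
python3 - <<'E'
import cv2,numpy as np
im=cv2.imread("pics/top0.png");cv2.imwrite("pics/a.png",cv2.resize(im[100:300,140:520],None,fx=2.1,fy=2.1,interpolation=2))
from h import *
W=np.load("top0.npy")
# lid / shell yaw by minAreaRect on lower shell, pods top
for n,b in(("pod near",(.40,.60,.05,.23)),("pod far",(.60,.80,.10,.29))):
    m=(W[...,0]>b[0])&(W[...,0]<b[1])&(W[...,1]>b[2])&(W[...,1]<b[3])&(W[...,2]>.04)&(W[...,2]<.056)
    r=cv2.minAreaRect((W[m][:,:2]*1000).astype(np.float32));print(n,r,np.median(im[m],0))
    m=(W[...,0]>b[0])&(W[...,0]<b[1])&(W[...,1]>b[2])&(W[...,1]<b[3])&(W[...,2]>.085)
    r=cv2.minAreaRect((W[m][:,:2]*1000).astype(np.float32));print(n,"bar",r,m.sum())
m=(W[...,0]>.37)&(W[...,0]<.62)&(W[...,1]>-.26)&(W[...,1]<-.02)
for lo,hi in((.055,.08),(.08,.24)):
    k=m&(W[...,2]>lo)&(W[...,2]<hi);print(lo,cv2.minAreaRect((W[k][:,:2]*1000).astype(np.float32)),k.sum())
k=m&(W[...,2]>.1);P=W[k]
for i in np.argsort(P[:,2])[::max(1,len(P)//12)]:print(np.round(P[i],3))
E
```

```text
pod near ((501.9912109375, 139.1031494140625), (120.8960189819336, 129.83961486816406), 74.57300567626953) [130.5 124.  125. ]
pod near bar ((502.1479797363281, 138.91220092773438), (14.37467098236084, 55.82912063598633), 75.1633071899414) 94
pod far ((698.3385620117188, 198.96066284179688), (120.5399398803711, 129.1048126220703), 61.270835876464844) [ 38.  72. 120.]
pod far bar ((698.6140747070312, 199.17715454101562), (15.664226531982422, 54.18987274169922), 61.13869094848633) 89
0.055 ((462.28118896484375, -126.396484375), (169.8466339111328, 111.30476379394531), 74.19768524169922) 453
0.08 ((541.2247314453125, -149.02304077148438), (169.9884490966797, 107.20613861083984), 74.03886413574219) 1676
[ 0.61  -0.083  0.101]
[ 0.59  -0.095  0.135]
[ 0.549 -0.197  0.163]
[ 0.542 -0.179  0.189]
[ 0.514 -0.117  0.207]
[ 0.508 -0.106  0.211]
[ 0.503 -0.154  0.213]
[ 0.506 -0.146  0.216]
[ 0.499 -0.196  0.218]
[ 0.503 -0.225  0.22 ]
[ 0.542 -0.101  0.222]
[ 0.532 -0.144  0.224]
[ 0.491 -0.149  0.229]
```

View pics/a.png

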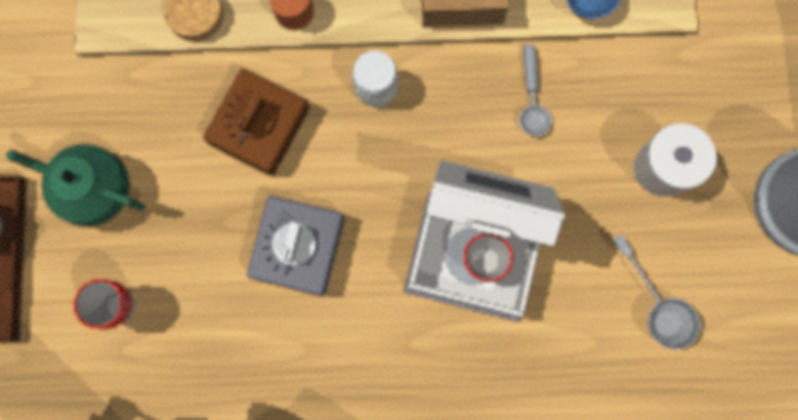

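View pics/side0.png

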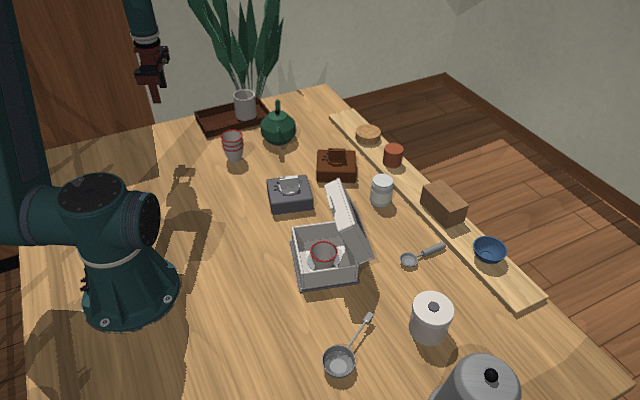

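The top view shows the grey pod at about crop pixel (295,245), with the brown look-alike behind it. The shell is at (480,250) with its lid standing about 1.2 rad open. Next I'll close the lid.

```bash
cat >> h.py <<'E'
from scipy.spatial.transform import Rotation as Ro
def down(a): return (Ro.from_euler('z',a)*Ro.from_quat([1,0,0,0])).as_quat()
SY=-0.277; H=np.array([.553,-.152,.07]); X=np.array([np.cos(SY),np.sin(SY),0]); Z=np.array([0,0,1.])
def lidpt(th,r,d): # r along the half from hinge, d above lid_hinge along its z
    return H+X*(-r*np.cos(th)+d*np.sin(th))+Z*(r*np.sin(th)+d*np.cos(th))
E
python3 - <<'E'
from h import *
print(current_orientation(),current_finger_gap())
q=[down(SY),down(SY+np.pi)]
js=[inverse_kinematics(lidpt(1.2,125,0)*0+lidpt(1.2,.125,.085),k) for k in q]
for j in js: print(None if j is None else np.round(j,2))
k=0 if js[0] is not None and (js[1] is None or abs(js[0][5])<abs(js[1][5])) else 1
o=q[k]; move_gripper(0)
p=np.array(current_position());p[2]=.38;servo_line(p,rate=.3)
P=lidpt(1.2,.125,.095);Pu=P.copy();Pu[2]=.38
move_ptp(Pu,o); servo_line(P,o,rate=.25)
f0=np.array(current_force())
print("contact",servo_line(lidpt(1.2,.125,.045),rate=.05,contact_N=1.5),np.round(current_position(),3),np.round(np.array(current_force())-f0,1),current_clock())
c=capture("side");cv2.imwrite("pics/s1.png",c["image"])
E
```

```text
[ 2.09336663e-01  9.77843627e-01 -4.89085349e-05 -1.98746760e-05] 0.08804315937015068
[-0.38  0.37  1.5  -0.    1.27  1.47]
[-0.38  0.37  1.5  -0.    1.27 -1.68]
contact True [ 0.552 -0.152  0.204] [-0.3 -0.5  1. ] 7.5667
```

View pics/s1.png

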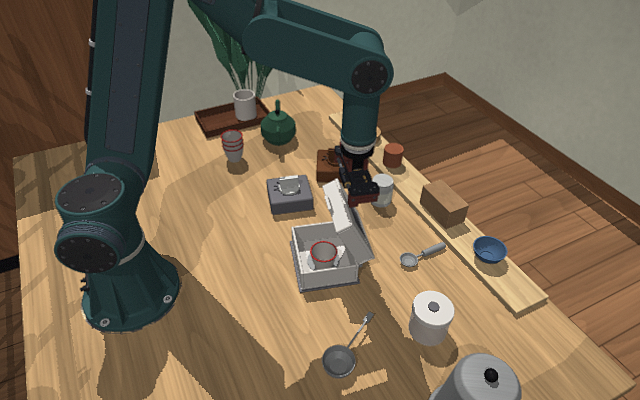

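The fingers are right behind the lid's outer face, near pixel (350,195). Next I'll sweep them along the arc.

```bash
python3 - <<'E'
from h import *
for th in np.linspace(1.1,0.08,9):
    servo_line(lidpt(th,.125,.049),rate=.12); 
print(np.round(current_position(),3),np.round(current_force(),1))
P=lidpt(0,.125,.035)
print(servo_line(P,rate=.03,contact_N=12),np.round(current_position(),3),np.round(current_force(),1),current_clock())
sleep(.3)
c=capture("side");cv2.imwrite("pics/s2.png",c["image"][180:310,240:420].repeat(4,0).repeat(4,1))
p=np.array(current_position());p[2]+=.12;servo_line(p,rate=.25)
PY=-.265
for a in(PY,PY+np.pi):
    for d in(0,-1.2):
        j=inverse_kinematics([.502,.139,.2],down(a+d));print(a,d,None if j is None else np.round(j,2))
E
```

```text
[ 0.437 -0.119  0.129] [ 0.   0.5 -0.5]
True [ 0.435 -0.118  0.115] [-0.5  0.6  9. ] 10.7417
-0.265 0 [ 0.14  0.27  1.71 -0.    1.16  1.97]
-0.265 -1.2 None
2.876592653589793 0 [ 0.14  0.27  1.71 -0.    1.16 -1.17]
2.876592653589793 -1.2 [ 0.14  0.27  1.71 -0.    1.16  0.03]
```

View pics/s2.png

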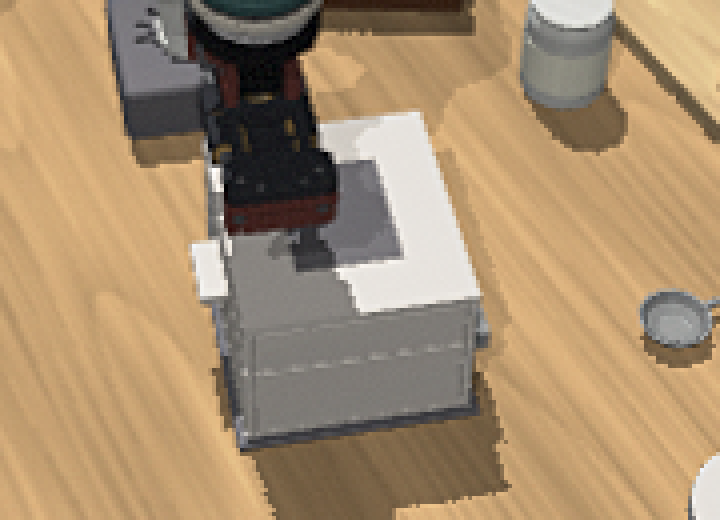

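The lid looks shut at TCP z = 0.115 m, with an even seam along (350,360) in the crop. I'll check its tilt by depth once the arm has moved above the dial.

```bash
python3 - <<'E'
from h import *
o=down(-.265+np.pi)
p=np.array([.502,.139,.25]);move_ptp(p,o);move_gripper(.05)
for n in("top","side"):
    c=capture(n);W=cloud(c)
    L=(W-H)@np.stack([X,np.cross(Z,X),Z],1)
    k=(L[...,0]>-.14)&(L[...,0]<-.01)&(abs(L[...,1])<.075)&(L[...,2]>.02)&(L[...,2]<.08)
    a=np.c_[L[k][:,:2],np.ones(k.sum())];s=np.linalg.lstsq(a,L[k][:,2],rcond=None)[0];print(n,"lid plane",np.round(s,4),k.sum())
c=capture("wrist");W=cloud(c);cv2.imwrite("pics/w1.png",c["image"])
m=(abs(W[...,0]-.502)<.04)&(abs(W[...,1]-.139)<.04)&(W[...,2]>.088)&(W[...,2]<.1)
print(cv2.minAreaRect((W[m][:,:2]*1000).astype(np.float32)),m.sum(),current_clock())
E
```

```text
top lid plane [-0.0008 -0.0009  0.0455] 2237
side lid plane [ 0.0008 -0.0009  0.0436] 2107
((503.939697265625, 139.11724853515625), (13.660520553588867, 55.04603958129883), 75.22266387939453) 584 14.9917
```

View pics/w1.png

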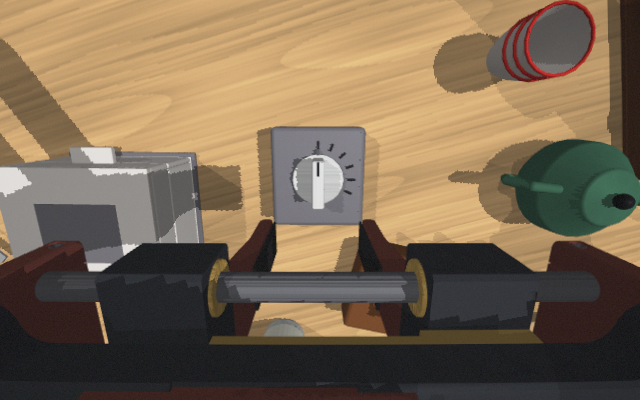

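The lid plane is level, with slope below 0.001. The dial is at (318,180) with its pointer at the home tick. I'll grip it and turn it in steps.

```bash
python3 - <<'E'
from h import *
PY=-.259;o=down(PY+np.pi)
servo_line([.503,.139,.11],o,rate=.2);print(servo_line([.503,.139,.063],o,rate=.08,contact_N=8))
move_gripper(0)
print("grip",current_finger_gap(),current_grip_force(),np.round(current_position(),4),np.round(current_force(),1))
j0=np.array(current_joint_pos())
def yaw(): return (Ro.from_quat(current_orientation())*Ro.from_quat([1,0,0,0]).inv()).as_euler('zyx')[0]
y0=yaw()
for d in np.arange(.1,1.21,.1):
    j=j0.copy();j[5]+=d;goto_joints(j)
    print(round(d,2),round((y0-yaw()+np.pi)%(2*np.pi)-np.pi,3),np.round(current_force(),1),round(current_torque()[2],3),round(current_finger_gap(),4))
sleep(.5)
for n in("wrist","side","top"):
    c=capture(n);W=cloud(c);cv2.imwrite(f"pics/{n}2.png",c["image"])
    m=(abs(W[...,0]-.503)<.035)&(abs(W[...,1]-.139)<.035)&(W[...,2]>.088)&(W[...,2]<.098)
    if m.sum()>5:print(n,cv2.minAreaRect((W[m][:,:2]*1000).astype(np.float32)),m.sum())
print(current_clock(),current_grip_force())
E
```

```text
False
grip 0.013821979315369668 29.99314695596695 [0.5032 0.1394 0.0631] [-0.6  3.1  1.7]
0.1 0.097 [-0.5  2.   0.7] 0.091 0.014
0.2 0.196 [0.1 3.6 0.7] 0.11 0.0134
0.3 0.295 [0.1 4.3 0.9] 0.013 0.0141
0.4 0.395 [ 1.2  4.8 -0.5] 0.022 0.0138
0.5 0.495 [ 1.5  5.3 -0.8] 0.157 0.0135
0.6 0.596 [ 0.9  5.7 -1.6] 0.119 0.0138
0.7 0.696 [ 2.3  5.6 -0.8] 0.065 0.014
0.8 0.796 [ 1.4  5.5 -1.3] 0.068 0.0139
0.9 0.896 [ 0.6  6.5 -1.4] 0.1 0.0138
1.0 0.996 [ 1.2  6.2 -2.2] 0.183 0.0138
1.1 1.096 [ 1.7  7.7 -1.9] 0.066 0.0138
1.2 1.196 [ 2.2  6.1 -2.3] 0.072 0.0137
wrist ((506.61602783203125, 140.1038055419922), (31.893651962280273, 56.50300598144531), 21.638065338134766) 2276
side ((505.98333740234375, 130.59963989257812), (32.98439407348633, 48.197444915771484), 32.594970703125) 65
20.875 30.000949501991272
```

View pics/wrist2.png

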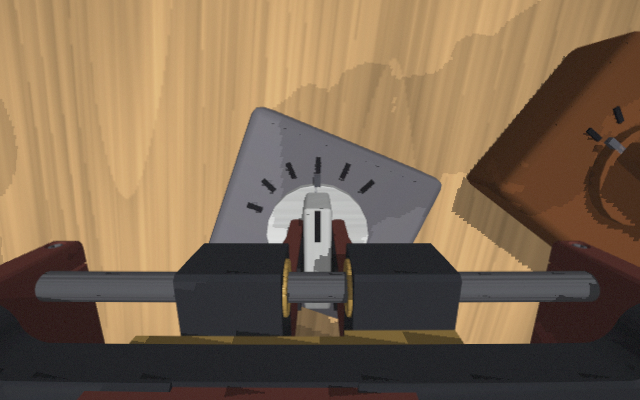

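The pointer at (318,225) lines up with the fourth tick at (318,165), which is click three counting from home. The grip holds at 30 N, so I'll recheck the lid and hand in.

```bash
python3 - <<'E'
from h import *
W=cloud(capture("side"));L=(W-H)@np.stack([X,np.cross(Z,X),Z],1)
k=(L[...,0]>-.14)&(L[...,0]<-.01)&(abs(L[...,1])<.075)&(L[...,2]>.03)&(L[...,2]<.055)
s=np.linalg.lstsq(np.c_[L[k][:,:2],np.ones(k.sum())],L[k][:,2],rcond=None)[0];print(s,k.sum(),np.abs(current_qvel()).max())
if abs(s[0])<.02: print(close_job())
E
```

```text
[ 0.00104351 -0.00072139  0.04342135] 2105 0.0016427906976260783
the job is handed in; nothing more can be done
None
```

The job is handed in: the steriliser is shut (lid level to about 0.001 rad by depth), and the gripper is holding the grey pod's dial at the third click (about 1.196 rad by tool yaw, 30 N grip); I have not seen the judge's verdict.

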